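# Spot-check a slide warmer with a pen thermometer

## Task

Check the temperature of the slide warmer: first swing its hinged hold-down frame down over the test slide until the frame's tab rests in its catch, and let go of it there. Then take the rectangular pen thermometer out of the rack and hold it upright on the slide, its flat tip inside the engraved ring, pressed so lightly that the sprung tip sinks about half-way and never hits its stop. Keep the slide in its recess and leave the other things where they stand; the job ends with you still holding the thermometer on the spot.

Things in the scene. Friction and masses are not known exactly. Their poses are not given: they have to be found in the camera images.
- warmer: Slide warmer fixed to the bench: white, black hot plate on top, 230 (x) x 170 (y) x 28.5 mm high. Origin: centre of underside, z up. Slide recess (78 x 54, 2.5 deep) centred at x -35, y 0. Clamp hinge pin along x at y -50, z 31.5. Catch at x -35, y +64: two steel cheeks 37 mm apart, 14 mm long in y, tops at z 40.5, a ledge between them. Two Petri dishes stand at its +x end.
- clamp_hinge (a point): Centre of the clamp's hinge pin, fixed on the warmer (31.5 mm above the bench); axes as the warmer's: x along the pin, y towards the catch, z up.
- clamp (a joint): Angle of the steel hold-down frame, rad: 0 shut (level, arms on the slide's ends, tab in the catch), grows as it rises, stop at 1.75, starts at 1.0 to 1.5. Stiff hinge: it stays where it is left; 1 to 2 N at the outer bar moves it. 3 mm thick. From the hinge: arms (8 wide, 33 either side of the middle) to 92 mm, crossbar 83 to 97, thumb tab (30 wide) 97 to 124. Window 58 x 71 mm.
- clamp_bar (a point): Middle of the outer crossbar of the hold-down frame, on the face that looks up when shut (1.5 mm off the frame's mid-plane), 90 mm from the hinge; moves with the frame. Its y points from hinge to tab, its z out of that face (up when shut).
- slide: Loose aluminium test slide, 76 (x) x 52 (y) x 4 mm, 50 g, lying in the warmer's recess with 1 mm play all round, 1.5 mm proud of the plate. Origin: centre of its underside, 26 mm above the bench.
- spot (a point): The marked spot: centre of the ring (20 mm outside, 18 mm inside diameter, with four short dashes outside it) engraved in the middle of the slide's upper face, 30 mm above the bench. Open through the frame's window when the clamp is shut.
- rack: White plastic rack fixed to the bench, 90 (x) x 200 (y) x 118 mm high. Origin: centre of the underside. Two bays at y = -50 and +50 mm; in each, an instrument stands upright, its body in a rectangular pocket (21 x 31 mm, 18 mm deep, mouth at 118 mm) and its stem down a 13 mm bore. Lift straight up by 105 mm to clear it.
- thermometer: Pen thermometer upright, tip down, in one of the two bays: rectangular grey body 18 (x) x 28 (y) x 88 mm, display on its -x face, on a 6 mm stem. Origin: centre of the flat tip (spring relaxed), z up along the tool; body from 85 to 173 mm. In the rack the origin is 15 mm above the bench and the body shows from 118 to 189 mm up; grip it across the 28 mm. About 70 g.
- plunger (a joint): How far the sprung tip of the thermometer is pushed in, m: 0 relaxed, 0.008 at its stop. The force is about 0.5 N to start and 0.35 N more per mm (1.9 N half-way).
- sensor (a point): Centre of the flat sensor disc (8 mm across) at the end of the sprung tip; moves with the plunger.
- ph_meter: Bystander in the other bay: round grey pen meter, body 18 mm across, its top 190 mm above its origin (15 mm above the bench), origin at the foot of its capped stem.
- dish_large: Bystander: closed Petri dish, 60 mm across, 13 mm high, on the warmer's plate. Origin: centre of underside.
- dish_small: Bystander: closed Petri dish, 37 mm across, 13 mm high, on the warmer's plate. Origin: centre of underside.
- media_bottle: Bystander: glass bottle, 58 mm across, 125 mm high, on the bench. Origin: centre of underside.
- marker: Bystander: marker pen lying along its x, 133 mm long, 18 mm high. Origin: on the bench under its middle.
- tip_box: Bystander: pipette-tip box, 85 x 122 x 67 mm. Origin: centre of underside.
- slide_box: Bystander: white slide box, 85 x 100 x 28 mm. Origin: centre of underside.
Mind the look-alikes: they are no part of the job. Leave any orange look-alike of the thermometer alone.

How it is judged:
By the outcome, as a careful person would: the job done as asked, in the order asked, and still so for the second after the job is handed in, while the arm keeps its last pose, push and grip.
It also fails if it takes over 58 s, if anything falls off the work surface, if the arm or the gripper's body presses on something with over 40 N, if the wrist force passes 120 N, or if a joint passes its speed limit or range.

## Robot

A 7-joint arm with a two-finger parallel gripper is mounted at the origin on the work surface. World frame = base frame: x ahead of the robot, y to its left, z up, the work surface at z = 0. Lengths are in m, angles in rad, forces in N, time in s.
With the tool pointing down it reaches from about 0.35 to 0.9 m from the base axis. Payload 19.9 kg.
Tool frame: the origin (TCP) lies between the finger pads; the fingertips stand 19 mm ahead of it and the grasp point (between the pads) is the TCP; z points along the fingers, y is the direction in which the jaws open and shut (so a half turn about z gives the same grasp; the last joint's range is limited). The gripper opens to 94 mm and grips with 3 to 60 N. Pads are 16 mm wide; open, the fingers measure 119 mm over their backs; the gripper's body (75 mm by 177 mm) begins 78 mm behind the grasp point.
Start: joints at [1.246, 0.417, -0.01, 1.614, 0.005, 1.111, -0.053], TCP at [0.174, -0.6, 0.224] pointing down, gripper open.
Joint ranges: [-2.81, 2.81], [-0.39, 2.02], [-1.27, 1.25], [0.06, 2.57], [-1.19, 4.33], [0.19, 2], [-2.82, 2.82]. Speed limits (rad/s): [1.89, 1.89, 2.39, 2.39, 3.01, 3.01, 3.01].

## Interface

Orientations are given as a rotation vector (axis times angle).
In Python, from bench import robot gives the robot as it stands.
- The arm moves only by the tool jog_arm, never from a script. Its argument "plan" is a list that holds one entry, the list of rows, each a list of 6 numbers: the shift along the tool's x, y, z in mm, then the turn, a rotation vector about the tool's x, y, z in degrees. In form: [[[dx, dy, dz, ax, ay, az], ...]]. A call has 1 to 8 rows; each row shifts and turns the commanded pose from where the row before left it, along the tool's axes as they then stand; what a row does not reach is not made up. A row lasts 1/10 s, in which the tool goes at most 50 mm and 8.59 degrees, less where a joint would pass 70% of its speed; a pose out of reach is approached as far as the arm can. A call is refused whole if a number of a shift passes 50 or a number of a turn 8.59, either way. A call with a gripper value outside its range is refused whole. "jaw" is the finger opening in mm, from 0 to 94, set as the call begins (left out, the last holds). The fingers move at their own pace and stop on an object; "squeeze" is the grip in N (left out, the last holds). Time passes only in rows, so rows that do not move let the fingers close. It gives the time, the measured TCP pose, the force and the opening at its end, in the units of the state.
- robot.get_obs(): the state, without advancing time (a new reading comes with each control period).
- robot.read_camera(name): name is "scene" or "top" or "wrist"; returns a dict with "pixels" (420x560x3 uint8, red, green, blue), "K" (3x3 intrinsics, pixels), "R" (3x3) and "t" (3): a world point X has camera coordinates R X + t. Camera axes: x right, y down, z forward; pixel columns grow to the right and rows downward; lengths in m; the calibration is good to about 2 mm. A picture is of the moment at which its call begins. There is no depth.
- robot.close_job(): hands the job in, once; it reports no verdict.
The state is a dict: "clock": time; "joint_pos": joint angles; "qvel": joint speeds; "tau": joint torques, N m; "eef_pos": TCP position; "orientation": TCP orientation; "contact_force": force on the tool from outside, world axes, zero at the start; "wrist_torque": the same for the moment, N m; "gripper_width": finger opening in m.
Only numpy, scipy, OpenCV 4.12 (cv2) and the standard library are available. Lean on these libraries where they do the work, as an engineer would, in place of code of your own. Each camera call takes 0.05 s, during which the arm holds its last target. There are 200 camera calls.

## Working session

There is one attempt and no reset: what is moved stays moved. The work goes in short steps, Python scripts to look and compute and a tool call to move; the robot and the scene stay as the last step left them, time stands still between calls to the robot, and variables do not carry over. Pictures are saved under pics/ and viewed, about 8 in all and at most 12, crops included, and the job is handed in when it is done.

Besides the shell and the picture viewer there is one more tool, called after "Emit:" as name([rows], argument=value, ...), one row to a line, values as JSON. jog_arm: Moves the arm, as the interface text tells. Its arguments: {"type":"object","properties":{"plan":{"type":"array","items":{"type":"array","items":{"type":"array","items":{"type":"number"}}}},"jaw":{"type":"number"},"squeeze":{"type":"number"}},"required":["plan"]}

```bash
mkdir -p pics; ls; cat > h.py <<'E'
import numpy as np, cv2
from scipy.spatial.transform import Rotation as Ro
from bench import robot
def snap(n,f,crop=None,s=1):
    c=robot.read_camera(n); im=c["pixels"][:,:,::-1]
    if crop: x0,y0,x1,y1=crop; im=im[y0:y1,x0:x1]
    cv2.imwrite("pics/"+f,cv2.resize(im,None,fx=s,fy=s,interpolation=cv2.INTER_CUBIC)); np.savez("pics/"+f+".npz",**{k:np.array(v) for k,v in c.items()}); return c
def load(f): return np.load("pics/"+f+".npz")
def ray(c,u,v):
    R=c["R"]; o=-R.T@c["t"]; d=R.T@np.linalg.solve(c["K"],[u,v,1]); return o,d
def atz(c,u,v,z):
    o,d=ray(c,u,v); return o+d*(z-o[2])/d[2]
def proj(c,X):
    p=c["K"]@(c["R"]@np.array(X)+c["t"]); return p[:2]/p[2]
def tri(*cs):
    A=0;b=0
    for c,u,v in cs:
        o,d=ray(c,u,v); d/=np.linalg.norm(d); P=np.eye(3)-np.outer(d,d); A=A+P; b=b+P@o
    return np.linalg.solve(A,b)
def st():
    o=robot.get_obs(); print(o["clock"],np.round(o["eef_pos"],4),np.round(o["orientation"],3),np.round(o["contact_force"],2),o["gripper_width"],np.round(o["joint_pos"],3))
    return o
E
python3 - <<'E'
from h import *
np.set_printoptions(suppress=True,precision=3)
st()
for n in("scene","top"):
    c=snap(n,n+"0.png",s=1.4); print(c["K"],-c["R"].T@c["t"],c["R"])
E
```

```text
pics
0.0 [ 0.174 -0.6    0.224] [-3.109 -0.443  0.   ] [-1.26 -0.81 -0.6 ] 0.0940738780808988 [ 1.246  0.418 -0.01   1.614  0.005  1.111 -0.053]
[[418.617   0.    278.447]
 [  0.    418.617 210.242]
 [  0.      0.      1.   ]] [ 1.141 -0.319  1.14 ] [[ 0.476  0.88   0.004]
 [ 0.738 -0.397 -0.545]
 [-0.478  0.262 -0.838]]
[[466.24    0.    282.079]
 [  0.    466.24  210.938]
 [  0.      0.      1.   ]] [0.393 0.024 1.5  ] [[ 0.026 -1.     0.016]
 [-0.995 -0.028 -0.094]
 [ 0.095 -0.013 -0.995]]
```

View pics/scene0.png

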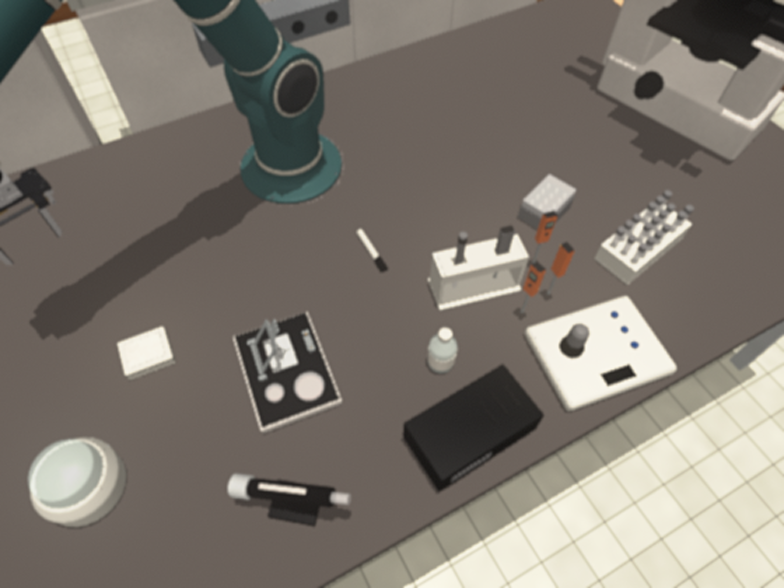

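View pics/top0.png

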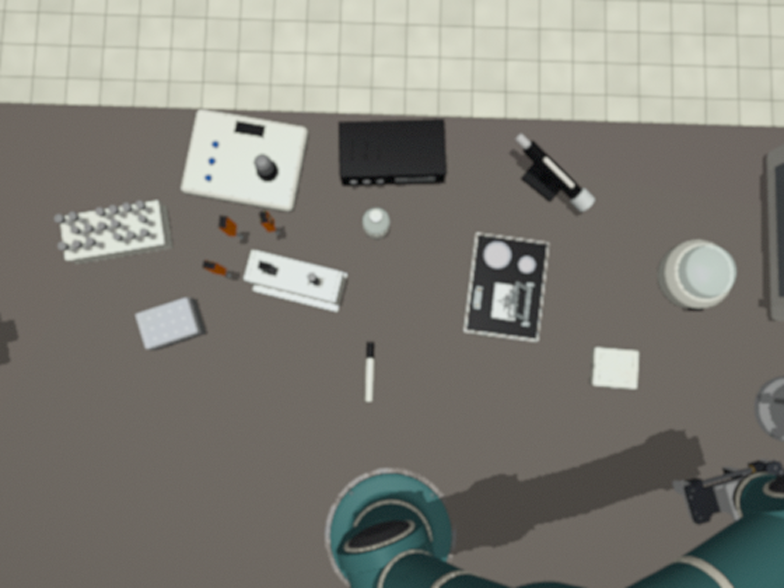

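```bash
cat >> h.py <<'E'
def pair(out,items,s):
    ims=[]
    for f,(x0,y0,x1,y1) in items:
        im=load(f)["pixels"][y0:y1,x0:x1,::-1]; im=cv2.resize(im,None,fx=s,fy=s,interpolation=cv2.INTER_CUBIC)
        for u in range(-(-x0//10)*10,x1,10): cv2.line(im,(int((u-x0+.5)*s),0),(int((u-x0+.5)*s),6),(0,255,255),1); cv2.putText(im,str(u),(int((u-x0+.5)*s)-10,16),0,.35,(0,255,255),1)
        for v in range(-(-y0//10)*10,y1,10): cv2.line(im,(0,int((v-y0+.5)*s)),(6,int((v-y0+.5)*s)),(0,255,255),1); cv2.putText(im,str(v),(8,int((v-y0+.5)*s)+4),0,.35,(0,255,255),1)
        ims.append(im)
    H=max(i.shape[0] for i in ims)
    cv2.imwrite("pics/"+out,np.hstack([cv2.copyMakeBorder(i,0,H-i.shape[0],0,6,0) for i in ims]))
E
python3 - <<'E'
from h import *
pair("warm.png",[("scene0.png",(163,220,247,310)),("top0.png",(326,162,396,248))],5)
pair("rack.png",[("scene0.png",(300,155,384,225)),("top0.png",(170,172,252,226))],4.7)
E
```

```text
(no output)
```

View pics/warm.png

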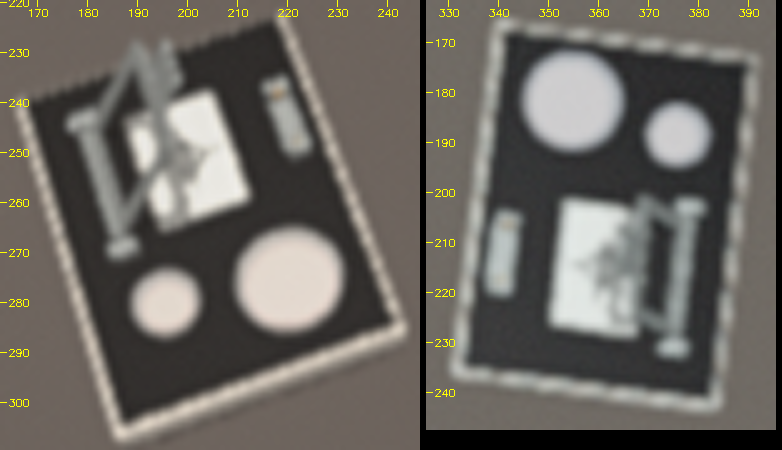

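View pics/rack.png

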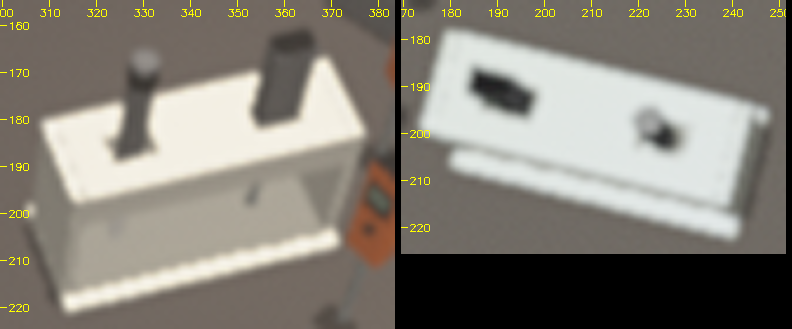

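```bash
python3 - <<'E'
from h import *
np.set_printoptions(suppress=True,precision=4)
s=load("scene0.png");t=load("top0.png")
T=[(339,167),(392,174),(384,243),(332,236)]; T=[atz(t,*p,.0285) for p in T]
S=[(219,222),(167,239),(187,307),(243,285)]; S=[atz(s,*p,.0285) for p in S]
# model order: +x+y? 
for n,P in(("top",T),("scene",S)):
    print(n); [print(p) for p in P]
    print("c",np.mean(P,0))
    P=np.array(P)
    for i in range(4): d=P[(i+1)%4]-P[i]; print(np.linalg.norm(d),np.degrees(np.arctan2(d[1],d[0])))
print("rack top", [atz(t,*p,.118)[:2] for p in [(180,178),(249,196),(240,215),(174,200)]])
print("rack sc", [atz(s,*p,.118)[:2] for p in [(309,181),(368,167),(377,183),(315,197)]])
print("therm",[atz(t,*p,.189)[:2] for p in [(185,187),(196,191)]],[atz(s,*p,.189)[:2] for p in [(357,166.5),(360,161.5),(366,161.5),(364,166)]],[atz(s,*p,.118)[:2] for p in [(353.5,180),(362,180)]])
print("ph",atz(t,222,197,.205),atz(s,330,167,.205))
print("bottle",atz(t,268,155,.125)," spot",atz(t,360,215.5,.03),atz(s,200,250,.03))
E
```

```text
top
[ 0.6797 -0.1748  0.0285]
[ 0.6619 -0.3454  0.0285]
[ 0.4404 -0.3209  0.0285]
[ 0.4581 -0.156   0.0285]
c [ 0.56   -0.2493  0.0285]
0.17148787607466193 -95.93296360233921
0.2228847379039211 173.69623652422536
0.1659031544054676 83.89318895008797
0.222415277022959 -4.865620499772878
scene
[ 0.458  -0.1548  0.0285]
[ 0.4388 -0.318   0.0285]
[ 0.6674 -0.3439  0.0285]
[ 0.6821 -0.1802  0.0285]
c [ 0.5616 -0.2492  0.0285]
0.1643412388317726 -96.73005123942963
0.23010951423696194 -6.46515340076826
0.16440928207131925 84.86809681135516
0.22552431906473466 173.54127165771817
rack top [array([0.6149, 0.3125]), array([0.5666, 0.1049]), array([0.509 , 0.1297]), array([0.5483, 0.3271])]
rack sc [array([0.5087, 0.1335]), array([0.5489, 0.324 ]), array([0.6132, 0.3121]), array([0.5683, 0.1189])]
therm [array([0.5782, 0.2823]), array([0.5677, 0.2508])] [array([0.5733, 0.2522]), array([0.5619, 0.2706]), array([0.5702, 0.2861]), array([0.5814, 0.2712])] [array([0.5698, 0.2555]), array([0.5821, 0.2784])]
ph [0.5507 0.175  0.205 ] [0.5479 0.1735 0.205 ]
bottle [0.691  0.0517 0.125 ]  spot [ 0.5254 -0.2437  0.03  ] [ 0.5216 -0.2446  0.03  ]
```

Scene: warmer around scene (287,370) of the 1.4x view, frame raised, hinge on world −y side. Candidates for the thermometer: grey rectangular pen at scene px (360,173)/top (191,191); grey round pen (330,167) = pH meter; three orange pens outside the rack = look-alikes. The grey rectangular one in the rack's far bay is the target, and the crop confirms it.

```bash
cat >> h.py <<'E'
def rows(tgt,yawx,n,nr=None):
    """rows from measured pose to tgt (m) with tool x at world yaw yawx deg, tool down"""
    o=robot.get_obs(); M=Ro.from_rotvec(o["orientation"]); p=np.array(o["eef_pos"])
    G=Ro.from_matrix(np.array([[np.cos(a:=np.radians(yawx)),np.sin(a),0],[np.sin(a),-np.cos(a),0],[0,0,-1]]))
    w=(M.inv()*G).as_rotvec(); nr=nr or max(1,int(np.ceil(np.abs(np.degrees(w)).max()/8.5))); d=(np.array(tgt)-p)/n
    print("tot mm",np.round(d*n*1e3,1),"rot",np.round(np.degrees(w),2))
    for i in range(max(n,nr)):
        s=M.inv().apply(d)*1e3 if i<n else np.zeros(3); r=np.degrees(w/nr) if i<nr else np.zeros(3)
        print(list(np.round(np.r_[s,r],1)),end=", ")
        if i<nr: M=M*Ro.from_rotvec(w/nr)
    print()
E
python3 - <<'E'
from h import *
rows((.517,-.33,.2),-6,10)
E
```

```text
tot mm [342.7 269.9 -23.9] rot [-6.000e-02  2.000e-02  2.221e+01]
[np.float64(40.4), np.float64(-16.4), np.float64(2.4), np.float64(-0.0), np.float64(0.0), np.float64(7.4)], [np.float64(38.0), np.float64(-21.4), np.float64(2.4), np.float64(-0.0), np.float64(0.0), np.float64(7.4)], [np.float64(34.9), np.float64(-26.1), np.float64(2.4), np.float64(-0.0), np.float64(0.0), np.float64(7.4)], [np.float64(31.3), np.float64(-30.4), np.float64(2.4), np.float64(0.0), np.float64(0.0), np.float64(0.0)], [np.float64(31.3), np.float64(-30.4), np.float64(2.4), np.float64(0.0), np.float64(0.0), np.float64(0.0)], [np.float64(31.3), np.float64(-30.4), np.float64(2.4), np.float64(0.0), np.float64(0.0), np.float64(0.0)], [np.float64(31.3), np.float64(-30.4), np.float64(2.4), np.float64(0.0), np.float64(0.0), np.float64(0.0)], [np.float64(31.3), np.float64(-30.4), np.float64(2.4), np.float64(0.0), np.float64(0.0), np.float64(0.0)], [np.float64(31.3), np.float64(-30.4), np.float64(2.4), np.float64(0.0), np.float64(0.0), np.float64(0.0)], [np.float64(31.3), np.float64(-30.4), np.float64(2.4), np.float64(0.0), np.float64(0.0), np.float64(0.0)],
```

Emit:
jog_arm([
  [[40,-16,2,0,0,7.4],[38,-21,2,0,0,7.4],[35,-26,2,0,0,7.4],[31,-30,2,0,0,0],[31,-30,2,0,0,0],[31,-30,2,0,0,0],[31,-30,2,0,0,0],[31,-30,2,0,0,0]],
], jaw=0, squeeze=20)

```text
clock: 0.9
eef_pos: [0.4479, -0.3858, 0.2082]
orientation: [-3.137, 0.164, 0.001]
contact_force: [0.3, -0.9, -0.5]
gripper_width: 0.0332
```

```bash
python3 - <<'E'
from h import *
st()
rows((.517,-.33,.2),-6,3)
E
```

```text
0.9 [ 0.4479 -0.3858  0.2082] [-3.137e+00  1.640e-01  1.000e-03] [ 0.31 -0.89 -0.47] 0.033209683788212 [ 0.718  0.375 -0.075  1.716  0.031  1.053 -1.043]
tot mm [69.1 55.8 -8.2] rot [-0.01  0.02  0.  ]
[np.float64(21.0), np.float64(-20.9), np.float64(2.7), np.float64(-0.0), np.float64(0.0), np.float64(0.0)], [np.float64(20.9), np.float64(-20.9), np.float64(2.7), np.float64(0.0), np.float64(0.0), np.float64(0.0)], [np.float64(20.9), np.float64(-20.9), np.float64(2.7), np.float64(0.0), np.float64(0.0), np.float64(0.0)],
```

Emit:
jog_arm([
  [[21,-21,3,0,0,0],[21,-21,3,0,0,0],[20,-20,2,0,0,0],[0,0,0,0,0,0],[0,0,0,0,0,0]],
])

```text
clock: 1.4
eef_pos: [0.5149, -0.3317, 0.2]
orientation: [-3.137, 0.163, 0.001]
contact_force: [-0.2, 0.5, 0.6]
gripper_width: 0.0005
```

```bash
python3 - <<'E'
from h import *
np.set_printoptions(suppress=True,precision=3)
st()
c=snap("wrist","w1.png",s=1.4); print(c["K"][0],-c["R"].T@c["t"],c["R"])
E
```

```text
1.4 [ 0.515 -0.332  0.2  ] [-3.137  0.163  0.001] [-0.19  0.47  0.59] 0.00052649578490128 [ 0.6    0.421 -0.102  1.668  0.048  1.056 -1.191]
[302.113   0.    275.867] [ 0.586 -0.339  0.361] [[-0.104 -0.995 -0.001]
 [-0.963  0.1    0.249]
 [-0.248  0.027 -0.968]]
```

View pics/w1.png

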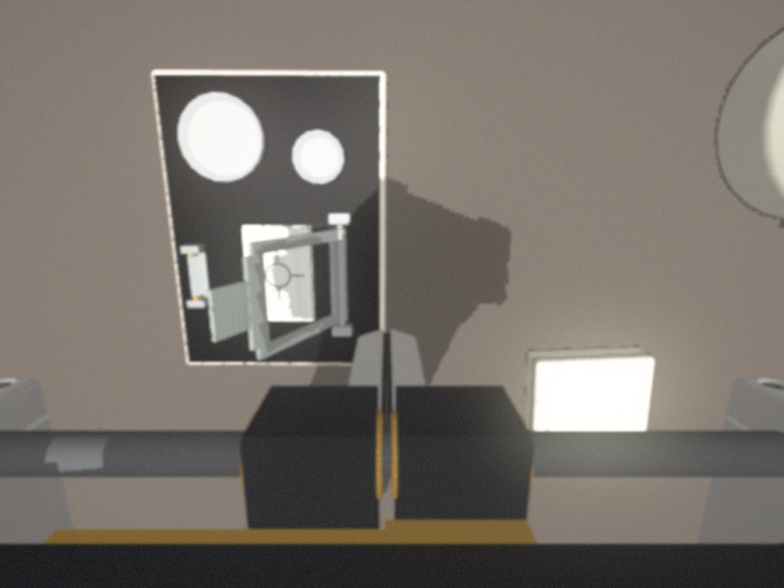

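```bash
python3 - <<'E'
from h import *
np.set_printoptions(suppress=True,precision=4)
c=load("w1.png"); q=lambda u,v,z: atz(c,u/1.4,v/1.4,z)
P=np.array([q(155,72,.0285),q(384,73,.0285),q(383,362,.0285),q(187,363,.0285)]); print(P[:,:2],P.mean(0))
for i in range(4): d=P[(i+1)%4]-P[i]; print(np.linalg.norm(d),np.degrees(np.arctan2(d[1],d[0])))
spot=q(278,275,.03); print("spot",spot,"hinge",(q(339,219,.0315)+q(342,331,.0315))/2,"catch",q(191,249,.0405),q(196,302,.0405))
th=np.radians(-6); ex=np.array([np.cos(th),np.sin(th),0]); ey=np.array([-ex[1],ex[0],0]); ez=np.array([0,0,1.])
H=spot-ey*.05; H[2]=.0315; print("H",H)
for f in np.arange(.9,1.55,.1):
    e=ey*np.cos(f)+ez*np.sin(f)
    print(round(f,2),*[np.round(1.4*proj(c,H+e*r+ex*x)) for r,x in((.124,.015),(.124,-.015),(.097,.037),(.097,-.037))])
E
```

```text
[[ 0.6809 -0.1819]
 [ 0.6633 -0.3448]
 [ 0.4418 -0.3206]
 [ 0.458  -0.1552]] [ 0.561  -0.2506  0.0285]
0.16382042371411998 -96.17932187565714
0.22281527659130418 173.76627338929097
0.16614258986835131 84.39303919312097
0.2244890498896904 -6.823899452842117
spot [ 0.5256 -0.2451  0.03  ] hinge [ 0.5192 -0.2948  0.0315] catch [ 0.5543 -0.1855  0.0405] [ 0.5127 -0.1803  0.0405]
H [ 0.5204 -0.2948  0.0315]
0.9 [185. 285.] [191. 335.] [225. 241.] [236. 356.]
1.0 [197. 288.] [203. 340.] [235. 243.] [245. 360.]
1.1 [212. 291.] [218. 344.] [246. 244.] [256. 363.]
1.2 [230. 293.] [235. 347.] [260. 245.] [269. 366.]
1.3 [250. 295.] [255. 350.] [275. 245.] [283. 368.]
1.4 [273. 297.] [276. 352.] [291. 246.] [298. 369.]
1.5 [296. 297.] [299. 353.] [308. 246.] [313. 370.]
```

```bash
python3 - <<'E'
import numpy as np
pr=None
for f in [1.09,1.0,.9,.8,.7,.6,.5,.4,.3,.2,.15,.1,.05,0,-.02]:
    y=103*np.cos(f)-1.5*np.sin(f)-12.5; z=50.5+103*np.sin(f)+1.5*np.cos(f)
    print(f,round(y,1),round(z,1),None if pr is None else (round(pr[0]-y,1),round(pr[1]-z,1))); pr=(y,z)
E
```

```text
1.09 33.8 142.5 None
1.0 41.9 138.0 (np.float64(-8.1), np.float64(4.5))
0.9 50.4 132.1 (np.float64(-8.5), np.float64(5.9))
0.8 58.2 125.4 (np.float64(-7.8), np.float64(6.7))
0.7 65.3 118.0 (np.float64(-7.1), np.float64(7.4))
0.6 71.7 109.9 (np.float64(-6.4), np.float64(8.1))
0.5 77.2 101.2 (np.float64(-5.5), np.float64(8.7))
0.4 81.8 92.0 (np.float64(-4.6), np.float64(9.2))
0.3 85.5 82.4 (np.float64(-3.7), np.float64(9.6))
0.2 88.1 72.4 (np.float64(-2.7), np.float64(9.9))
0.15 89.1 67.4 (np.float64(-1.0), np.float64(5.1))
0.1 89.8 62.3 (np.float64(-0.7), np.float64(5.1))
0.05 90.3 57.1 (np.float64(-0.5), np.float64(5.1))
0 90.5 52.0 (np.float64(-0.2), np.float64(5.1))
-0.02 90.5 49.9 (np.float64(-0.0), np.float64(2.1))
```

Emit:
jog_arm([
  [[1,-18,20,0,0,0],[0,-18,20,0,0,0],[0,-18,17,0,0,0],[0,0,0,0,0,0],[0,0,0,0,0,0]],
])

```text
clock: 1.95
eef_pos: [0.5211, -0.2796, 0.1438]
orientation: [3.137, -0.166, -0.0]
contact_force: [-0.3, 0.0, -0.0]
gripper_width: 0.0008
```

Emit:
jog_arm([
  [[0,-9,0,0,0,0],[0,-9,1,0,0,0],[0,-8,4.5,0,0,0],[0,-8.5,6,0,0,0],[0,-8,6.7,0,0,0],[0,-7,7.4,0,0,0],[0,-6.4,8,0,0,0]],
])

```text
clock: 2.65
eef_pos: [0.5275, -0.2221, 0.1091]
orientation: [-3.137, 0.164, 0.0]
contact_force: [0.7, -0.6, 0.3]
gripper_width: 0.0007
```

```bash
cat >> h.py <<'E'
H=np.array([.520,-.295,0]); th=np.radians(-6); W=np.array([[np.cos(th),-np.sin(th),0],[np.sin(th),np.cos(th),0],[0,0,1]])
def rel():
    o=st(); print("rel hinge mm",np.round(W.T@(np.array(o["eef_pos"])-H)*1e3,1),"F warmer",np.round(W.T@o["contact_force"],2))
E
python3 - <<'E'
from h import *
rel(); snap("wrist","w2.png",s=1.4)
E
```

```text
2.65 [ 0.5275 -0.2221  0.1091] [-3.137  0.164  0.   ] [ 0.68 -0.57  0.3 ] 0.0007290283832278984 [ 0.447  0.464 -0.129  1.841  0.077  0.841 -1.395]
rel hinge mm [ -0.2  73.3 109.1] F warmer [ 0.73 -0.5   0.3 ]
```

View pics/w2.png

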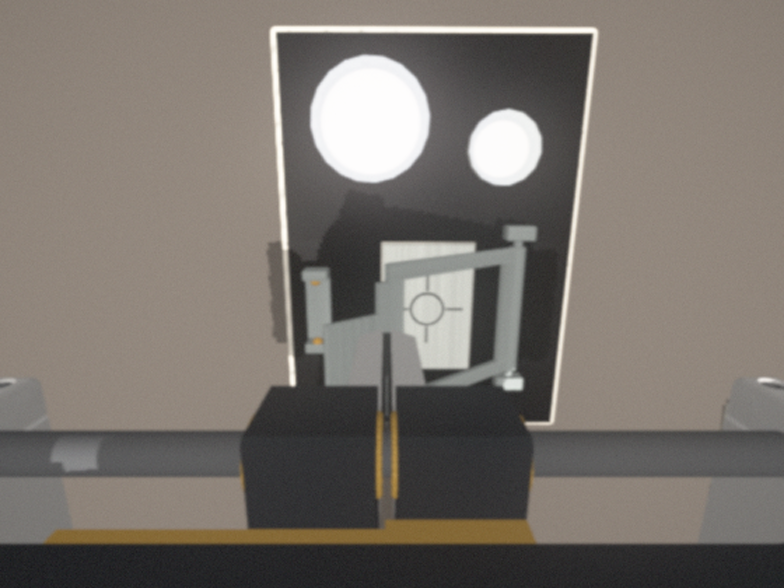

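The frame follows the finger: crossbar at about (388,300), tab to its left, ring visible at (427,309). Continue along the arc.

Emit:
jog_arm([
  [[0,-4.5,8.2,0,0,0],[0,-4,9.2,0,0,0],[0,-3.5,9.6,0,0,0],[0,-2.5,9.9,0,0,0],[0,-1,5,0,0,0],[0,-0.7,5,0,0,0],[0,0,5,0,0,0],[0,0,3,0,0,0]],
])

```text
clock: 3.5
eef_pos: [0.5291, -0.2069, 0.0545]
orientation: [-3.137, 0.165, 0.0]
contact_force: [0.1, 0.2, 0.2]
gripper_width: 0.0003
```

```bash
python3 - <<'E'
from h import *
rel()
E
```

```text
3.5 [ 0.5291 -0.2069  0.0545] [-3.137  0.165  0.   ] [0.15 0.17 0.23] 0.00033681964833894295 [ 0.416  0.538 -0.124  1.878  0.095  0.731 -1.437]
rel hinge mm [-0.2 88.6 54.5] F warmer [0.13 0.19 0.23]
```

Emit:
jog_arm([
  [[0,0,1,0,0,0],[0,0,1,0,0,0],[0,0,1,0,0,0],[0,0,0,0,0,0]],
])

```text
clock: 3.9
eef_pos: [0.5293, -0.2068, 0.0523]
orientation: [3.137, -0.164, 0.0]
contact_force: [-0.9, 0.3, 4.8]
gripper_width: 0.0005
```

Emit:
jog_arm([
  [[0,0,0.5,0,0,0],[0,0,0,0,0,0]],
])

```text
clock: 4.1
eef_pos: [0.5293, -0.2069, 0.0522]
orientation: [3.137, -0.164, 0.001]
contact_force: [-4.0, 1.6, 12.8]
gripper_width: 0.0003
```

Emit:
jog_arm([
  [[0,0,-10,0,0,0],[0,0,-30,0,0,0],[0,15,-40,0,0,0],[0,25,-40,0,0,0],[0,30,-20,0,0,0],[0,20,0,0,0,0],[0,0,0,0,0,0]],
], jaw=60)

```text
clock: 4.8
eef_pos: [0.519, -0.2994, 0.1926]
orientation: [3.135, -0.17, 0.002]
contact_force: [-1.2, -0.2, -1.3]
gripper_width: 0.053
```

```bash
python3 - <<'E'
from h import *
rel(); c=snap("wrist","w3.png",crop=(90,20,460,260),s=2)
E
```

```text
4.8 [ 0.519  -0.2994  0.1926] [ 3.135e+00 -1.700e-01  2.000e-03] [-1.2  -0.17 -1.28] 0.05299858872166434 [ 0.556  0.404 -0.109  1.711  0.051  1.027 -1.25 ]
rel hinge mm [ -0.5  -4.5 192.6] F warmer [-1.17 -0.3  -1.28]
```

View pics/w3.png

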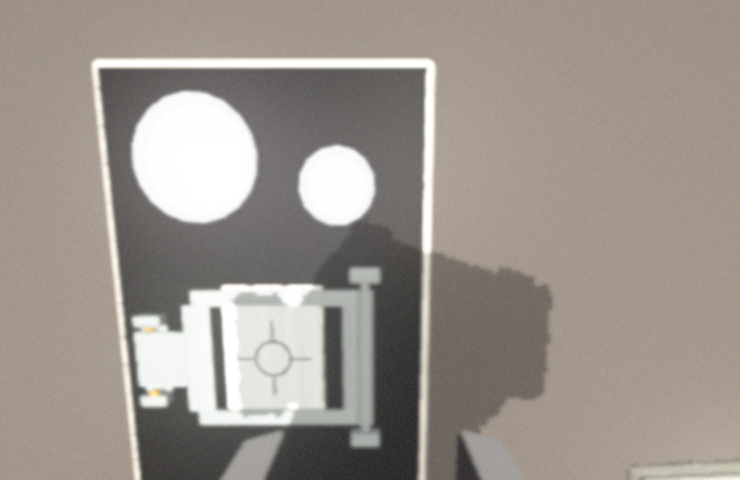

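Frame is shut: level around the slide, tab between the cheeks at px (150,360); ring at (273,357) in the crop, slide square in its recess. Now the rack.

```bash
python3 - <<'E'
from h import *
c=load("w3.png"); P=lambda u,v,z: atz(c,u/2+90-.25,v/2+20-.25,z)
print("spot",P(273,357,.03))
t=H+[0,0,.0315]
for f in(0,.03,.06):
    e=W[:,1]*np.cos(f)+W[:,2]*np.sin(f)
    print(f,*[np.round(2*(proj(c,t+e*r+W[:,0]*x)-[90,20])) for r,x in((.124,.015),(.124,-.015),(.097,.037),(.097,-.037))])
rows((.521,.28,.31),-12.7,14)
E
```

```text
spot [ 0.52646442 -0.24507848  0.03      ]
0 [134. 333.] [140. 386.] [181. 291.] [192. 424.]
0.03 [132. 334.] [137. 388.] [179. 292.] [190. 426.]
0.06 [129. 335.] [135. 390.] [178. 293.] [189. 427.]
tot mm [  1.6 577.3 118. ] rot [ 0.02 -0.03  6.58]
[np.float64(-4.3), np.float64(-41.0), np.float64(-8.4), np.float64(0.0), np.float64(-0.0), np.float64(6.6)], [np.float64(-9.0), np.float64(-40.3), np.float64(-8.4), np.float64(0.0), np.float64(0.0), np.float64(0.0)], [np.float64(-9.0), np.float64(-40.3), np.float64(-8.4), np.float64(0.0), np.float64(0.0), np.float64(0.0)], [np.float64(-9.0), np.float64(-40.3), np.float64(-8.4), np.float64(0.0), np.float64(0.0), np.float64(0.0)], [np.float64(-9.0), np.float64(-40.3), np.float64(-8.4), np.float64(0.0), np.float64(0.0), np.float64(0.0)], [np.float64(-9.0), np.float64(-40.3), np.float64(-8.4), np.float64(0.0), np.float64(0.0), np.float64(0.0)], [np.float64(-9.0), np.float64(-40.3), np.float64(-8.4), np.float64(0.0), np.float64(0.0), np.float64(0.0)], [np.float64(-9.0), np.float64(-40.3), np.float64(-8.4), np.float64(0.0), np.float64(0.0), np.float64(0.0)], [np.float64(-9.0), np.float64(-40.3), np.float64(-8.4), np.float64(0.0), np.float64(0.0), np.float64(0.0)], [np.float64(-9.0), np.float64(-40.3), np.float64(-8.4), np.float64(0.0), np.float64(0.0), np.float64(0.0)], [np.float64(-9.0), np.float64(-40.3), np.float64(-8.4), np.float64(0.0), np.float64(0.0), np.float64(0.0)], [np.float64(-9.0), np.float64(-40.3), np.float64(-8.4), np.float64(0.0), np.float64(0.0), np.float64(0.0)], [np.float64(-9.0), np.float64(-40.3), np.float64(-8.4), np.float64(0.0), np.float64(0.0), np.float64(0.0)], [np.float64(-9.0), np.float64(-40.3), np.float64(-8.4), np.float64(0.0), np.float64(0.0), np.float64(0.0)],
```

Frame angle ≈ 0 (tab corners match the shut prediction within 2 px).

Emit:
jog_arm([
  [[-4,-40,-20,0,0,6.6],[-9,-40,-20,0,0,0],[-9,-40,-20,0,0,0],[-9,-40,-20,0,0,0],[-9,-40,-20,0,0,0],[-9,-40,-18,0,0,0],[-9,-40,0,0,0,0],[-9,-40,0,0,0,0]],
])

```text
clock: 5.65
eef_pos: [0.5189, 0.0337, 0.3101]
orientation: [-3.123, 0.342, -0.001]
contact_force: [0.2, -0.6, 0.0]
gripper_width: 0.0599
```

Emit:
jog_arm([
  [[-9,-40,0,0,0,0],[-9,-40,0,0,0,0],[-9,-40,0,0,0,0],[-9,-40,0,0,0,0],[-9,-40,0,0,0,0],[-9,-40,0,0,0,0],[0,0,0,0,0,0]],
])

```text
clock: 6.35
eef_pos: [0.5165, 0.2833, 0.3091]
orientation: [-3.122, 0.332, 0.003]
contact_force: [-0.0, 0.1, -0.6]
gripper_width: 0.0602
```

```bash
python3 - <<'E'
from h import *
st(); snap("wrist","w4.png",s=1.4)
E
```

```text
6.35 [0.5165 0.2833 0.3091] [-3.122e+00  3.320e-01  3.000e-03] [-0.    0.15 -0.59] 0.060200006277044936 [-0.211  0.316 -0.434  1.589  0.134  1.268 -2.449]
```

View pics/w4.png

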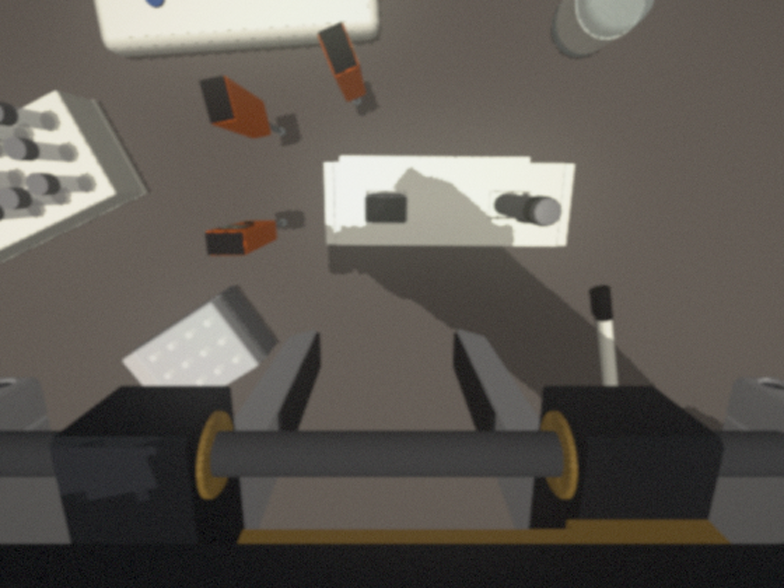

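Thermometer (dark rectangle) top at px x 365–407, y 194–222; the pH meter, round, at (528,208); the orange look-alikes stand outside the rack on the left.

```bash
python3 - <<'E'
from h import *
c=load("w4.png"); q=lambda u,v,z: atz(c,u/1.4,v/1.4,z)
t=q(386,208,.188); print(t)
for a,b,z in(((328,245),(566,246),.118),((366,194),(406,194),.188),((366,222),(406,222),.188),((324,163),(575,165),.118)):
    d=q(*b,z)-q(*a,z); print(np.linalg.norm(d),np.degrees(np.arctan2(d[1],d[0])))
print("corners",q(366,194,.188),q(406,222,.188))
rows(list(t[:2])+[.309],-12.7,4)
E
```

```text
[0.57198227 0.27243088 0.188     ]
0.19860167228779432 -102.361664265883
0.025954826801114245 -102.13386828525827
0.02638080310600453 -102.12645546138216
0.19980496975512232 -102.57852664263224
corners [0.58342827 0.28324363 0.188     ] [0.56035061 0.26144274 0.188     ]
tot mm [54.6 -7.9  0. ] rot [-0.02  0.09  0.42]
[np.float64(13.8), np.float64(-1.0), np.float64(-0.0), np.float64(-0.0), np.float64(0.1), np.float64(0.4)], [np.float64(13.8), np.float64(-1.1), np.float64(-0.0), np.float64(0.0), np.float64(0.0), np.float64(0.0)], [np.float64(13.8), np.float64(-1.1), np.float64(-0.0), np.float64(0.0), np.float64(0.0), np.float64(0.0)], [np.float64(13.8), np.float64(-1.1), np.float64(-0.0), np.float64(0.0), np.float64(0.0), np.float64(0.0)],
```

Emit:
jog_arm([
  [[18,-0.5,0,0,0,0],[18,-0.5,0,0,0,0],[18.5,-0.5,0,0,0,0],[0,0,30,0,0,0],[0,0,30,0,0,0],[0,0,0,0,0,0],[0,0,0,0,0,0]],
])

```text
clock: 7.1
eef_pos: [0.5726, 0.2663, 0.2502]
orientation: [3.122, -0.345, -0.0]
contact_force: [-0.5, 0.7, 0.2]
gripper_width: 0.0602
```

```bash
python3 - <<'E'
from h import *
st(); c=snap("wrist","w5.png",s=1.4)
for z in(.2,.188): print([np.round(1.4*proj(c,[.571+dx,.271+dy,z])) for dx,dy in((0,0),)])
rows((.571,.271,.155),-12.3,4)
E
```

```text
7.1 [0.5726 0.2663 0.2502] [ 3.122 -0.345 -0.   ] [-0.45  0.74  0.24] 0.06024547429857859 [-0.19   0.436 -0.4    1.556  0.178  1.186 -2.414]
[array([379., 330.])]
[array([380., 323.])]
tot mm [ -2.    4.4 -96.1] rot [-0.05 -0.06 -0.3 ]
[np.float64(-0.8), np.float64(-0.9), np.float64(24.0), np.float64(-0.0), np.float64(-0.1), np.float64(-0.3)], [np.float64(-0.7), np.float64(-1.0), np.float64(24.0), np.float64(0.0), np.float64(0.0), np.float64(0.0)], [np.float64(-0.7), np.float64(-1.0), np.float64(24.0), np.float64(0.0), np.float64(0.0), np.float64(0.0)], [np.float64(-0.7), np.float64(-1.0), np.float64(24.0), np.float64(0.0), np.float64(0.0), np.float64(0.0)],
```

View pics/w5.png

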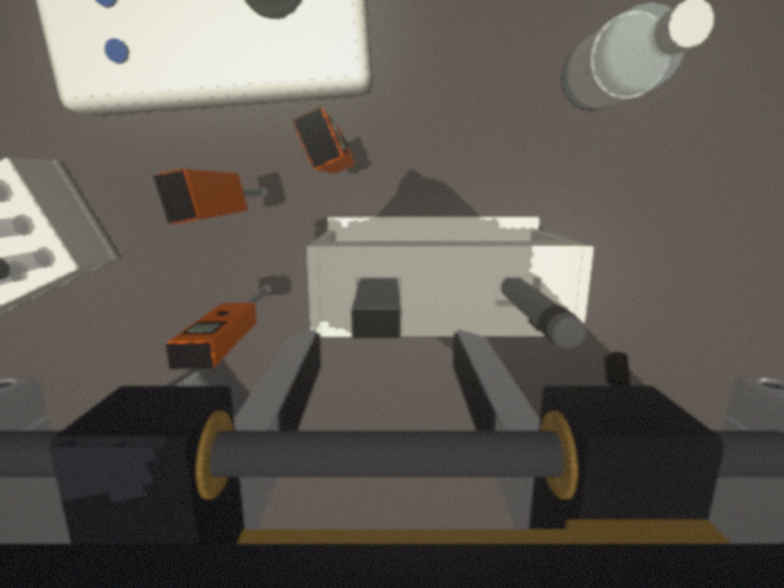

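Thermometer top now at px x 352–400, y 307–336 between the open fingers; it sits 2 mm further to +y than assumed (0.571, 0.273).

Emit:
jog_arm([
  [[-1.5,-3,15,0,0,0],[-1.2,-2.5,20,0,0,0],[0,0,20,0,0,0],[0,0,20,0,0,0],[0,0,20,0,0,0],[0,0,0,0,0,0],[0,0,0,0,0,0]],
])

```text
clock: 7.85
eef_pos: [0.5714, 0.2728, 0.1552]
orientation: [-3.122, 0.344, -0.001]
contact_force: [0.2, 0.3, 0.8]
gripper_width: 0.0604
```

Emit:
jog_arm([
  [[0,0,0,0,0,0],[0,0,0,0,0,0],[0,0,0,0,0,0],[0,0,0,0,0,0]],
], jaw=15, squeeze=25)

```text
clock: 8.25
eef_pos: [0.5714, 0.2725, 0.1549]
orientation: [-3.122, 0.345, -0.001]
contact_force: [-0.2, -0.9, -0.5]
gripper_width: 0.0314
```

```bash
python3 - <<'E'
from h import *
o=st(); print(o["wrist_torque"])
E
```

```text
8.25 [0.5714 0.2725 0.1549] [-3.122e+00  3.450e-01 -1.000e-03] [-0.21 -0.9  -0.53] 0.031446076857476926 [-0.214  0.529 -0.381  1.646  0.224  1.01  -2.459]
[ 0.03199844  0.0312096  -0.02169446]
```

Emit:
jog_arm([
  [[0,0,0,0,0,0],[0,0,0,0,0,0],[0,0,0,0,0,0],[0,0,0,0,0,0]],
])

```text
clock: 8.65
eef_pos: [0.5714, 0.2725, 0.1547]
orientation: [-3.122, 0.345, -0.0]
contact_force: [-1.4, -0.3, 5.6]
gripper_width: 0.028
```

Emit:
jog_arm([
  [[0,0,-5,0,0,0],[0,0,-15,0,0,0],[0,0,-20,0,0,0],[0,0,-20,0,0,0],[0,0,0,0,0,0]],
])

```text
clock: 9.15
eef_pos: [0.5723, 0.2733, 0.2181]
orientation: [-3.12, 0.344, -0.006]
contact_force: [0.1, -0.2, -0.2]
gripper_width: 0.0277
```

Emit:
jog_arm([
  [[0,0,-30,0,0,0],[0,0,-35,0,0,0],[0,0,-35,0,0,0],[0,0,-35,0,0,0],[0,0,-25,0,0,0],[0,0,0,0,0,0]],
])

```text
clock: 9.75
eef_pos: [0.5719, 0.2731, 0.3781]
orientation: [-3.12, 0.344, -0.006]
contact_force: [1.0, 0.6, -0.4]
gripper_width: 0.0277
```

```bash
python3 - <<'E'
from h import *
st(); s=snap("scene","s6.png",crop=(260,90,430,220),s=4.4)
rows((.5265,-.245,.36),-12.3,13)
E
```

```text
9.75 [0.5719 0.2731 0.3781] [-3.12   0.344 -0.006] [ 1.05  0.6  -0.37] 0.02771971622645192 [-0.197  0.365 -0.413  1.369  0.146  1.432 -2.396]
tot mm [ -44.9 -517.7  -15.7] rot [-0.08 -0.09 -0.29]
[np.float64(5.3), np.float64(39.6), np.float64(1.2), np.float64(-0.1), np.float64(-0.1), np.float64(-0.3)], [np.float64(5.1), np.float64(39.6), np.float64(1.2), np.float64(0.0), np.float64(0.0), np.float64(0.0)], [np.float64(5.1), np.float64(39.6), np.float64(1.2), np.float64(0.0), np.float64(0.0), np.float64(0.0)], [np.float64(5.1), np.float64(39.6), np.float64(1.2), np.float64(0.0), np.float64(0.0), np.float64(0.0)], [np.float64(5.1), np.float64(39.6), np.float64(1.2), np.float64(0.0), np.float64(0.0), np.float64(0.0)], [np.float64(5.1), np.float64(39.6), np.float64(1.2), np.float64(0.0), np.float64(0.0), np.float64(0.0)], [np.float64(5.1), np.float64(39.6), np.float64(1.2), np.float64(0.0), np.float64(0.0), np.float64(0.0)], [np.float64(5.1), np.float64(39.6), np.float64(1.2), np.float64(0.0), np.float64(0.0), np.float64(0.0)], [np.float64(5.1), np.float64(39.6), np.float64(1.2), np.float64(0.0), np.float64(0.0), np.float64(0.0)], [np.float64(5.1), np.float64(39.6), np.float64(1.2), np.float64(0.0), np.float64(0.0), np.float64(0.0)], [np.float64(5.1), np.float64(39.6), np.float64(1.2), np.float64(0.0), np.float64(0.0), np.float64(0.0)], [np.float64(5.1), np.float64(39.6), np.float64(1.2), np.float64(0.0), np.float64(0.0), np.float64(0.0)], [np.float64(5.1), np.float64(39.6), np.float64(1.2), np.float64(0.0), np.float64(0.0), np.float64(0.0)],
```

View pics/s6.png

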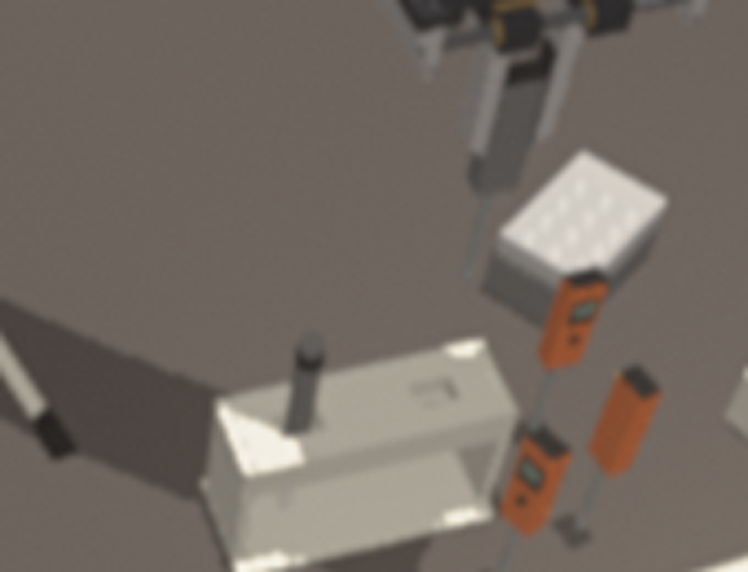

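Thermometer held straight, stem tip at crop px (476,272), rack bay empty, pH meter undisturbed. (Pictures viewed: 9.) Move over the spot.

Emit:
jog_arm([
  [[5,39.5,0,0,0,0],[5,39.5,0,0,0,0],[5,39.5,0,0,0,0],[5,39.5,0,0,0,0],[5,39.5,0,0,0,0],[5,39.5,0,0,0,0],[5,39.5,0,0,0,0],[5,39.5,0,0,0,0]],
])

```text
clock: 10.6
eef_pos: [0.5405, -0.0463, 0.3733]
orientation: [3.123, -0.345, -0.003]
contact_force: [1.0, 0.1, -0.0]
gripper_width: 0.0282
```

Emit:
jog_arm([
  [[5,39.5,10,0,0,0],[5,39.5,20,0,0,0],[5,39.5,30,0,0,0],[5,39.5,30,0,0,0],[5,39.5,30,0,0,0],[0,0,30,0,0,0],[0,0,0,0,0,0],[0,0,0,0,0,0]],
])

```text
clock: 11.4
eef_pos: [0.5227, -0.2419, 0.2245]
orientation: [-3.122, 0.343, 0.002]
contact_force: [0.5, 0.1, 0.1]
gripper_width: 0.0276
```

```bash
python3 - <<'E'
from h import *
st(); rows((.526,-.245,.205),-12.3,2)
E
```

```text
11.4 [ 0.5227 -0.2419  0.2245] [-3.122e+00  3.430e-01  2.000e-03] [0.49 0.13 0.13] 0.027636012696239415 [ 0.48   0.334 -0.124  1.735  0.046  1.077 -1.449]
tot mm [  3.3  -3.1 -19.5] rot [-0.04  0.08 -0.25]
[np.float64(2.0), np.float64(1.1), np.float64(9.7), np.float64(-0.0), np.float64(0.1), np.float64(-0.2)], [np.float64(2.0), np.float64(1.1), np.float64(9.7), np.float64(0.0), np.float64(0.0), np.float64(0.0)],
```

Emit:
jog_arm([
  [[2,1,12,0,0,0],[2,1,12,0,0,0],[0,0,11,0,0,0],[0,0,0,0,0,0],[0,0,0,0,0,0]],
])

```text
clock: 11.9
eef_pos: [0.5262, -0.2455, 0.1893]
orientation: [-3.122, 0.344, 0.001]
contact_force: [0.7, -0.8, -1.2]
gripper_width: 0.0277
```

```bash
python3 - <<'E'
from h import *
o=st(); snap("scene","s7.png"); snap("wrist","w7.png"); 
s=load("s7.png"); p=np.array(o["eef_pos"]); 
print("tip pred",proj(s,p-[0,0,.1397]),"spot pred",proj(s,[.526,-.245,.03]))
w=load("w7.png"); print("wrist tip",proj(w,p-[0,0,.1397]),"spot",proj(w,[.526,-.245,.03]))
pair("p7.png",[("scene0.png",(175,220,235,290)),("s7.png",(175,205,235,290))],6)
pair("p8.png",[("s7.png",(175,215,235,280)),("w7.png",(210,140,340,270))],4.5)
E
```

```text
11.9 [ 0.5262 -0.2455  0.1893] [-3.122e+00  3.440e-01  1.000e-03] [ 0.65 -0.77 -1.19] 0.027681537262554137 [ 0.48   0.378 -0.121  1.759  0.053  1.008 -1.451]
tip pred [199.29170373 248.22356469] spot pred [200.44279356 251.20423675]
wrist tip [276.4656286 204.2591908] spot [276.0365664  200.33689692]
```

View pics/p8.png

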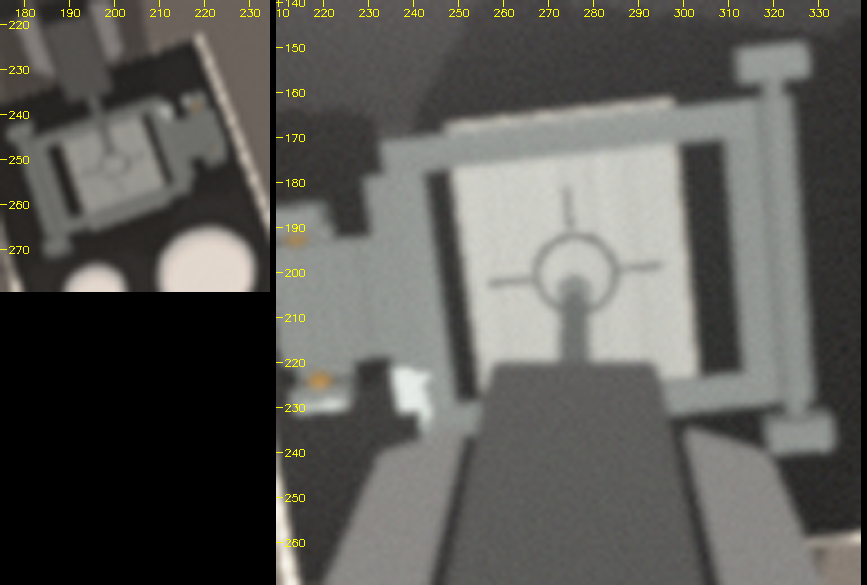

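Left (scene): tip above the ring at (200,249), frame shut. Right (wrist): ring centre (275.8,200), tip disc's centre about (276,204), as predicted for a tip straight above the ring. Descend.

Emit:
jog_arm([
  [[0,0,5,0,0,0],[0,0,5,0,0,0],[0,0,4,0,0,0],[0,0,0,0,0,0],[0,0,0,0,0,0]],
])

```text
clock: 12.5
eef_pos: [0.5261, -0.2456, 0.1753]
orientation: [-3.123, 0.345, 0.001]
contact_force: [0.1, -0.3, 0.1]
gripper_width: 0.0278
```

Emit:
jog_arm([
  [[0,0,0,0,0,0]],
])

```text
clock: 12.6
eef_pos: [0.5263, -0.2457, 0.1756]
orientation: [-3.123, 0.345, -0.0]
contact_force: [-0.3, 0.7, 0.3]
gripper_width: 0.0278
```

Emit:
jog_arm([
  [[0,0,2,0,0,0],[0,0,2,0,0,0],[0,0,0,0,0,0],[0,0,0,0,0,0]],
])

```text
clock: 13.0
eef_pos: [0.5261, -0.2457, 0.1713]
orientation: [-3.123, 0.345, 0.0]
contact_force: [0.5, -0.1, -1.5]
gripper_width: 0.0282
```

Emit:
jog_arm([
  [[0,0,1,0,0,0],[0,0,0,0,0,0]],
])

```text
clock: 13.2
eef_pos: [0.5262, -0.2456, 0.1703]
orientation: [-3.123, 0.345, 0.0]
contact_force: [0.3, 0.1, -1.0]
gripper_width: 0.028
```

Emit:
jog_arm([
  [[0,0,1,0,0,0],[0,0,0,0,0,0]],
])

```text
clock: 13.4
eef_pos: [0.5262, -0.2457, 0.1694]
orientation: [-3.123, 0.345, -0.0]
contact_force: [0.2, 0.5, -0.3]
gripper_width: 0.0279
```

```bash
cat >> h.py <<'E'
def avg(n=14):
    F=[];P=[]
    for i in range(n):
        robot.read_camera("top"); o=robot.get_obs(); F.append(o["contact_force"]); P.append(o["eef_pos"])
    print(o["clock"],"F",np.round(np.mean(F,0),2),"+-",np.round(np.std(F,0)/n**.5,2),"P",np.round(np.mean(P,0),5))
E
python3 -c "
from h import *
avg()"
```

```text
14.1 F [0.35 0.03 0.07] +- [0.12 0.12 0.14] P [ 0.52621 -0.24567  0.16947]
```

Emit:
jog_arm([
  [[0,0,1,0,0,0],[0,0,1,0,0,0],[0,0,0,0,0,0]],
])

```text
clock: 14.4
eef_pos: [0.5262, -0.2457, 0.1673]
orientation: [-3.123, 0.345, 0.0]
contact_force: [0.6, 0.8, 0.8]
gripper_width: 0.0275
```

```bash
python3 -c "
from h import *
avg()"
```

```text
15.1 F [ 0.51 -0.19  0.61] +- [0.15 0.09 0.16] P [ 0.52619 -0.24567  0.16745]
```

Emit:
jog_arm([
  [[0,0,1,0,0,0],[0,0,0.7,0,0,0],[0,0,0,0,0,0]],
])

```text
clock: 15.4
eef_pos: [0.5262, -0.2457, 0.1657]
orientation: [-3.123, 0.345, 0.0]
contact_force: [0.4, -0.2, 1.8]
gripper_width: 0.0279
```

```bash
python3 - <<'E'
from h import *
avg(25); o=st(); w=snap("wrist","w9.png"); snap("scene","s9.png")
print("tip",proj(w,np.array(o["eef_pos"])*[1,1,0]+[0,0,.03]),"spot",proj(w,[.526,-.245,.03]))
pair("p9.png",[("s9.png",(170,205,245,310)),("w9.png",(205,130,345,260))],3.6)
E
```

```text
16.65 F [ 0.65 -0.3   1.05] +- [0.1  0.09 0.09] P [ 0.52619 -0.24565  0.16573]
16.65 [ 0.5262 -0.2457  0.1657] [-3.123  0.345  0.   ] [ 0.46 -0.46  1.62] 0.028006126402019892 [ 0.479  0.404 -0.12   1.78   0.057  0.96  -1.455]
tip [276.57149089 205.07322548] spot [275.97081415 205.36093258]
```

View pics/p9.png

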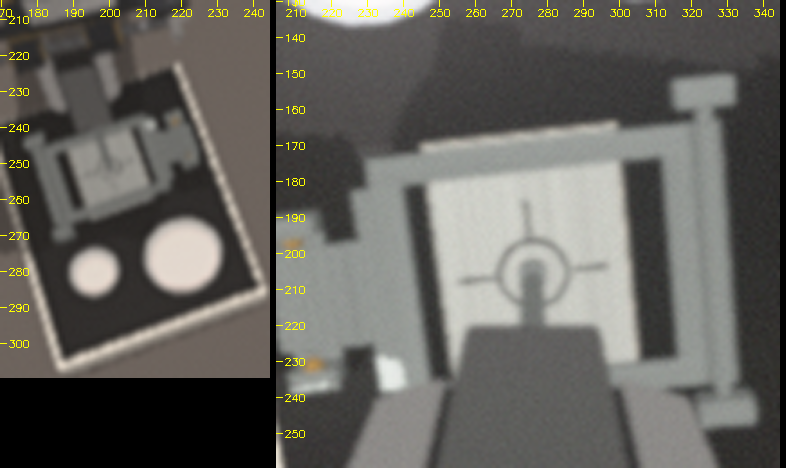

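The disc sits centred in the ring (276,204), frame still shut. The force baseline is ambiguous, so lift 8 mm, measure it, and return.

Emit:
jog_arm([
  [[0,0,-4,0,0,0],[0,0,-4,0,0,0],[0,0,0,0,0,0],[0,0,0,0,0,0]],
])

```text
clock: 17.15
eef_pos: [0.5261, -0.2456, 0.1738]
orientation: [-3.123, 0.345, 0.0]
contact_force: [-0.6, -1.2, -0.5]
gripper_width: 0.028
```

```bash
python3 -c "
from h import *
avg(40)"
```

```text
19.15 F [-0.1  -0.13 -0.68] +- [0.08 0.09 0.08] P [ 0.52616 -0.24564  0.1737 ]
```

Emit:
jog_arm([
  [[0,0,4,0,0,0],[0,0,2,0,0,0],[0,0,1,0,0,0],[0,0,1,0,0,0],[0,0,0,0,0,0],[0,0,0,0,0,0]],
])

```text
clock: 19.75
eef_pos: [0.5262, -0.2457, 0.1658]
orientation: [-3.123, 0.345, -0.0]
contact_force: [-0.7, 0.4, 1.2]
gripper_width: 0.028
```

```bash
python3 -c "
from h import *
avg(30)"
```

```text
21.25 F [ 0.47 -0.25  1.23] +- [0.07 0.1  0.07] P [ 0.52619 -0.24565  0.16575]
```

Net push is 1.23 − (−0.68) = 1.9 N, which is half-way and agrees with the geometry (about 4 mm). Handing in.

```bash
python3 -c "
from bench import robot
print(robot.close_job())"
```

```text
the job is handed in; nothing more can be done
None
```

The frame is shut with its tab in the catch, and the thermometer is standing upright on the spot. I handed the job in at about 21 s, still holding it there.

- **Frame:** I pushed it down along its arc with the closed fingers until it stopped firmly, then let go. In the later pictures it stayed shut. The tab corners lie within about 2 px of where a closed frame should put them.
- **Thermometer:** I took the grey rectangular one and left the round pH meter and the orange look-alikes alone. The last wrist picture shows its tip centred in the ring, and the positions agree to about 1 mm.
- **Pressure:** The net push is about 1.9 N, measured against a baseline taken with the tip lifted clear. That matches a half-way sink, and the tool height gives about 4 mm as well.

**A check that disagreed:** the first force readings rose more slowly than the spring figure (about 0.26 instead of 0.35 N/mm) and averaged 1.7 N. To settle it I raised the tip 8 mm off the slide, measured the baseline, and set it down again before handing in. The second reading gave 1.9 N. I took no picture after setting it down again, but the arm came back to the same position within 0.1 mm.

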